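# Switch the glass dryer off and hook the tote out

## Robot

A 6-joint arm with a two-finger parallel gripper is mounted at the origin on the work surface. World frame = base frame: x ahead of the robot, y to its left, z up, the work surface at z = 0. Lengths are in m, angles in rad, forces in N, time in s.
With the tool pointing down it reaches from about 0.3 to 0.775 m from the base axis. Payload 14.6 kg.
Tool frame: the origin (TCP) lies at the very end of the fingers, on their centre line; the grasp point (between the pads) lies 19 mm behind it (ctrl.hold_point_z is the distance from the TCP to the grasp point, in m); x points along the fingers, y is the direction in which the jaws open and shut, and the axes are right-handed (so a half turn about x gives the same grasp; the last joint's range is limited). The gripper opens to 94 mm and grips with 3 to 60 N. Pads are 16 mm wide; open, the fingers measure 119 mm over their backs; the gripper's body (75 mm by 177 mm) begins 78 mm behind the grasp point.
Start: joints at [1.107, 0.3, 1.521, -0, 1.321, -0.067], TCP at [0.213, 0.507, 0.205] pointing down, gripper open.
Joint ranges: [-3.03, 3.03], [-0.79, 2.21], [0.23, 2.52], [-1.04, 4.18], [0, 3.07], [-2.55, 2.55]. Speed limits (rad/s): [2.22, 2.22, 2.57, 3.14, 3.14, 3.14].

## Interface

Orientations are given as [roll, pitch, yaw] about the fixed x, y, z axes, in that order (R = Rz(yaw) Ry(pitch) Rx(roll)).
In Python, from station import get_obs, camera, ticket, ctrl gives the robot as it stands.
- The arm moves only by the tool step_arm, never from a script. Its argument "motion" is a list that holds one entry, the list of rows, each a list of 6 numbers: the shift along the tool's x, y, z in m, then the turn, a rotation vector about the tool's x, y, z in degrees. A call has 1 to 12 rows; each row shifts and turns the commanded pose from where the row before left it, along the tool's axes as they then stand; what a row does not reach is not made up. A row lasts 1/8 s, in which the tool goes at most 62.5 mm and 10.7 degrees, less where a joint would pass 70% of its speed; a pose out of reach is approached as far as the arm can. A call is refused whole if a number of a shift passes 0.0625 or a number of a turn 10.7, either way. A call with a gripper value outside its range is refused whole. "fingers" is the finger opening in m, from 0 to 0.094, set as the call begins (left out, the last holds). The fingers move at their own pace and stop on an object; "squeeze" is the grip in N (left out, the last holds). Time passes only in rows, so rows that do not move let the fingers close. It gives the time, the measured TCP pose, the force and the opening at its end, in the units of the state.
- get_obs(): the state, without advancing time (a new reading comes with each control period).
- camera(name): name is "scene" or "top" or "wrist"; returns a dict with "pixels" (420x560x3 uint8, red, green, blue), "fx", "fy", "cx", "cy" (pixels), "extrinsics" (4x4, takes a point from world to camera coordinates); the wrist camera has in their place "T_tool_cam" (4x4, takes a point from camera to tool coordinates, whose origin is the TCP and whose axes are the tool frame's). Camera axes: x right, y up, looking along -z (the intrinsics and any distortion apply to the point x, -y, -z); pixel columns grow to the right and rows downward; lengths in m; the calibration is good to about 2 mm. A picture is of the moment at which its call begins: read the wrist's pose just before it. There is no depth.
- ticket.hand_in(): hands the job in, once; it reports no verdict.
The state is a dict: "time_s": time; "qpos": joint angles; "joint_vel": joint speeds; "tau": joint torques, N m; "ee_pos": TCP position; "eef_rot": TCP orientation; "force": force on the tool from outside, world axes, zero at the start; "moment": the same for the moment, N m; "grip_width": finger opening in m.
Only numpy, scipy, OpenCV 4.12 (cv2) and the standard library are available. Lean on these libraries where they do the work, as an engineer would, in place of code of your own. Each camera call takes 0.05 s, during which the arm holds its last target.

## Task

The glasses in the dryer are ready. Switch the dryer off at the rocker on its corner column, then take the pull hook, hook it behind the tote's pull bar and draw the tote gently out onto the counter until its back is two fingers clear of the wire shelf, glasses standing in it. Keep the gripper itself off the tote and the clean glasses, leave the jug, bottle and saucers where they are, and finish with the hook laid down on the counter, unhooked.

Things in the scene. Friction and masses are not known exactly. Their poses are not given: they have to be found in the camera images.
- rocker (a joint): the dryer's black on/off rocker, 50 mm long (dryer x), 28 mm wide, on top of the corner column; hinged at its middle, 228 mm above the counter, about the dryer's y. 0 = on (front end, towards dryer -x, stands up); 0.4 rad = off (front end down). About 3 to 5 N down on the front end takes it past the centre (0.2 rad), where it snaps over and stays; let go earlier, it springs back.
- rocker_raised_end (a point): top face of the rocker's front end, 16 mm from its hinge: the place to press straight down. About 240 mm above the counter when on; sinks about 7 mm in going to off. Nothing stands above it; the column's top is at 218 mm, the switch bezel at 229 mm.
- dryer: fixed glass dryer. Origin on the counter under the middle of the wire shelf's front edge; x points in from the open front. Sizes in mm: shelf x 0 to 330, 310 wide (y), underside at 202, top 211. Round leg at x 12, y 150; control column x 0 to 56, y -206 to -150, 218 tall; blower box behind, x 330 to 440, 242 tall, saucers on it to 285. Front and sides open. x below 0 is clear of the shelf.
- pull_bar (a point): middle of the tote's pull bar: level, 10 mm thick, 100 mm long (y), 64 mm above the counter, joined at both ends to the front wall as a D-shaped loop. Between bar and tote rim is a gap open above and below, 5 to 36 mm along +x from here, 94 mm wide. x points from the bar to the tote, z up. Tote centre 119 mm along +x.
- tote: open grey plastic box 150 x 218 x 75 mm (166 x 234 over the rim), standing on the counter under the shelf, with six glasses in low dividers, 0.8 to 1 kg in all; it slides on the counter. Origin under the middle of its floor, x away from the pull bar, z up.
- hook_grip (a point): centre of the pull hook's handle: off-white block 110 (x) x 28 (y) x 46 mm (z), standing flat on the counter, this point 23 mm above its underside. x points to the hook. A 7 mm steel rod leaves the +x end, is cranked up, runs level with its axis 23 mm above this point, and bends straight down 200 mm ahead of it. Tool: 0.17 kg.
- hook_tip (a point): lower end of the hook, 200 mm along x from hook_grip and 22 mm below it; the down-turned part is 7 mm thick and hangs 41 mm below the underside of the level rod
- hook: the pull hook; origin under the middle of its handle, x towards the hook
- jug_mid (a point): bystander: steel milk jug, 86 mm across and 110 mm tall, with a handle, standing on the dryer's wire shelf towards the back; this point 60 mm above its foot
- bottle_mid (a point): bystander: green glass bottle, 64 mm across and 190 mm tall, on the counter; this point 60 mm up
- saucers_mid (a point): bystander: stack of six small white saucers, 104 mm across and 49 mm tall, on the counter; this point in its middle
- glass1_mid (a point): middle of one of the six upturned glass tumblers in the tote (62 mm across the rim below, 53 mm at the top, 104 mm tall; its top 108 mm above the counter)
- glass2_mid (a point): middle of one of the six upturned glass tumblers in the tote (62 mm across the rim below, 53 mm at the top, 104 mm tall; its top 108 mm above the counter)
- glass3_mid (a point): middle of one of the six upturned glass tumblers in the tote (62 mm across the rim below, 53 mm at the top, 104 mm tall; its top 108 mm above the counter)
- glass4_mid (a point): middle of one of the six upturned glass tumblers in the tote (62 mm across the rim below, 53 mm at the top, 104 mm tall; its top 108 mm above the counter)
- glass5_mid (a point): middle of one of the six upturned glass tumblers in the tote (62 mm across the rim below, 53 mm at the top, 104 mm tall; its top 108 mm above the counter)
- glass6_mid (a point): middle of one of the six upturned glass tumblers in the tote (62 mm across the rim below, 53 mm at the top, 104 mm tall; its top 108 mm above the counter)
Things that resemble listed ones, but are neither listed nor needed, are in the scene too. What is shaped like the part that bears glass2_mid but black is not meant.

How it is judged:
By the outcome, as a careful person would: the job done as asked, in the order asked, and still so for the second after the job is handed in, with the robot touching nothing.
It also fails if it takes over 67 s, if anything falls off the work surface, if the arm or the gripper's body presses on something with over 40 N, if the wrist force passes 120 N, or if a joint passes its speed limit or range.

## Working session

There is one attempt and no reset: what is moved stays moved. The work goes in short steps, Python scripts to look and compute and a tool call to move; the robot and the scene stay as the last step left them, time stands still between calls to the robot, and variables do not carry over. Pictures are saved under pics/ and viewed, and the job is handed in when it is done.

Besides the shell and the picture viewer there is one more tool, called after "Emit:" by a JSON object that holds its "api" and its "payload", one argument or row to a line. step_arm: Moves the arm, as the interface text tells. Its arguments: {"type":"object","properties":{"motion":{"type":"array","items":{"type":"array","items":{"type":"array","items":{"type":"number"}}}},"fingers":{"type":"number"},"squeeze":{"type":"number"}},"required":["motion"]}

```bash
mkdir -p pics; ls; python3 - <<'E'
from station import get_obs,camera,ctrl
import cv2,numpy as np
o=get_obs();print(o)
for n in ["scene","top","wrist"]:
    c=camera(n);cv2.imwrite(f"pics/a_{n}.png",c["pixels"][:,:,::-1])
    print(n,{k:v for k,v in c.items() if k!="pixels"})
print(ctrl.hold_point_z)
E
```

```text
pics
{'time_s': 0.0, 'qpos': array([ 1.10737820e+00,  3.00448763e-01,  1.52161102e+00, -1.60652830e-05,
        1.32065911e+00, -6.66014023e-02]), 'joint_vel': array([-3.48846288e-04, -9.92465855e-05, -2.33149750e-03,  5.79897428e-04,
       -9.07244209e-04,  8.31532282e-04]), 'tau': array([-1.33358819e-03, -5.31824470e+01, -3.52719426e+01,  7.06800004e-02,
        2.45752058e-02, -8.07385049e-05]), 'ee_pos': array([0.21245517, 0.50702246, 0.20488591]), 'eef_rot': array([-1.62358194,  1.56966998, -2.02039468]), 'force': array([-1.20065916, -0.14985359,  0.496346  ]), 'moment': array([0.06955166, 0.00045681, 0.01492288]), 'grip_width': 0.09393399115264388}
scene {'fx': 474.8468875499827, 'fy': 474.8468875499827, 'cx': 277.0900007387427, 'cy': 208.11811521917957, 'extrinsics': array([[ 0.7995027 ,  0.60065436,  0.00312784, -0.42026804],
       [-0.57269152,  0.76069146,  0.30556985,  0.32470943],
       [ 0.18116254, -0.24609521,  0.95216453, -1.7973883 ],
       [ 0.        ,  0.        ,  0.        ,  1.        ]])}
top {'fx': 406.46336508766734, 'fy': 406.46336508766734, 'cx': 273.8806163818446, 'cy': 203.7668422141728, 'extrinsics': array([[-0.02239483, -0.99963516,  0.01510025, -0.07314932],
       [ 0.99365624, -0.0205908 ,  0.11055897, -0.56810164],
       [-0.11020771,  0.01748041,  0.99375485, -1.14170144],
       [ 0.        ,  0.        ,  0.        ,  1.        ]])}
wrist {'fx': 321.70831163069306, 'fy': 321.70831163069306, 'cx': 279.79750526338745, 'cy': 211.10167966600466, 'T_tool_cam': array([[-7.80552099e-04,  2.41473814e-01, -9.70407022e-01,
        -1.79494320e-01],
       [ 9.99999695e-01,  2.10351842e-04, -7.52011664e-04,
        -2.40406252e-04],
       [ 2.25357804e-05, -9.70407313e-01, -2.41473904e-01,
        -6.86828057e-02],
       [ 0.00000000e+00,  0.00000000e+00,  0.00000000e+00,
         1.00000000e+00]])}
0.0188
```

View pics/a_scene.png

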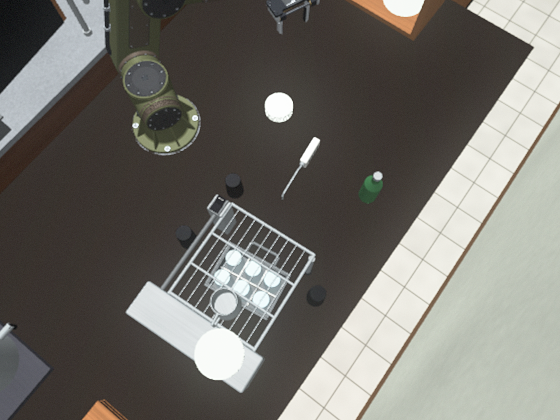

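View pics/a_top.png

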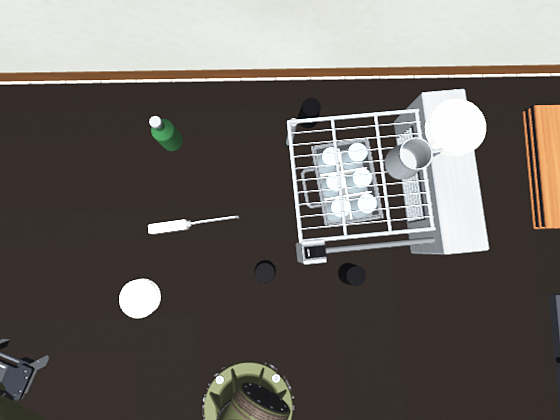

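View pics/a_wrist.png

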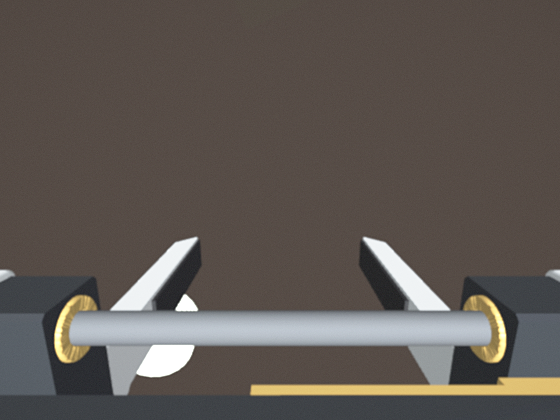

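```bash
cat > h.py <<'E'
import numpy as np,cv2
from station import get_obs,camera,ctrl
from scipy.spatial.transform import Rotation as R
def ext(c,o=None):
    if "extrinsics" in c: return np.array(c["extrinsics"])
    T=np.eye(4);T[:3,:3]=R.from_euler("xyz",o["eef_rot"]).as_matrix();T[:3,3]=o["ee_pos"]
    return np.linalg.inv(T@c["T_tool_cam"])
def ray(c,E,u,v):
    d=np.array([(u-c["cx"])/c["fx"],-(v-c["cy"])/c["fy"],-1.])
    return -E[:3,:3].T@E[:3,3],E[:3,:3].T@d
def onz(c,E,u,v,z):
    p,d=ray(c,E,u,v);return p+d*(z-p[2])/d[2]
def proj(c,E,P):
    q=E[:3,:3]@np.asarray(P)+E[:3,3]
    return np.array([c["cx"]+c["fx"]*q[0]/-q[2],c["cy"]-c["fy"]*q[1]/-q[2]])
def tri(*rs):
    A=np.zeros((3,3));b=np.zeros(3)
    for p,d in rs:
        d=d/np.linalg.norm(d);M=np.eye(3)-np.outer(d,d);A+=M;b+=M@p
    x=np.linalg.solve(A,b)
    return x,[np.linalg.norm(np.cross(x-p,d/np.linalg.norm(d))) for p,d in rs]
def crop(im,x0,y0,x1,y1,s,name):
    cv2.imwrite("pics/"+name,cv2.resize(im[y0:y1,x0:x1,::-1],None,fx=s,fy=s,interpolation=cv2.INTER_CUBIC))
E
python3 - <<'E'
from h import *
t=cv2.imread("pics/a_top.png")[:,:,::-1];s=cv2.imread("pics/a_scene.png")[:,:,::-1]
crop(t,280,85,500,265,3.6,"b_top.png")
crop(t,140,200,250,245,7,"b_hook.png")
crop(s,120,180,330,380,2.9,"b_scene.png")
crop(s,270,125,330,210,7,"b_hooks.png")
E
```

```text
(no output)
```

View pics/b_top.png

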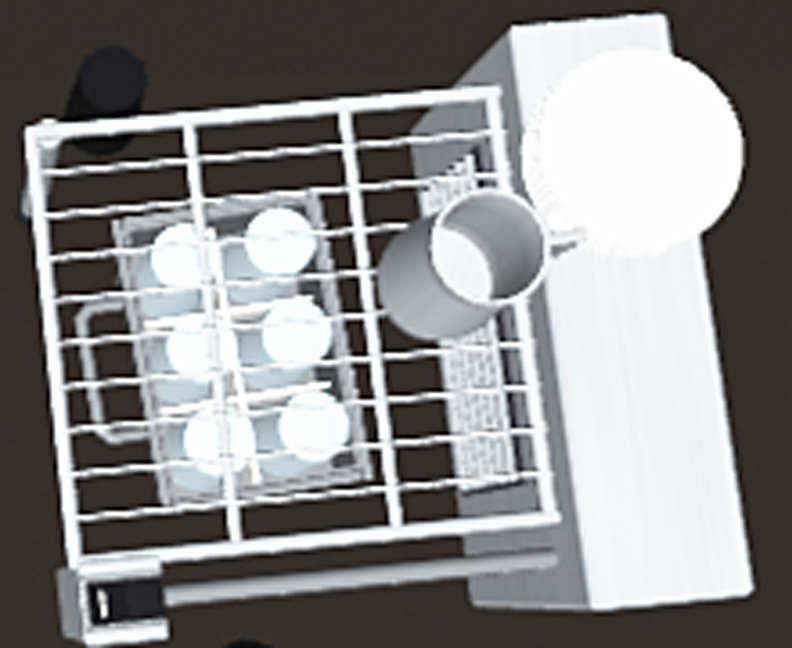

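View pics/b_scene.png

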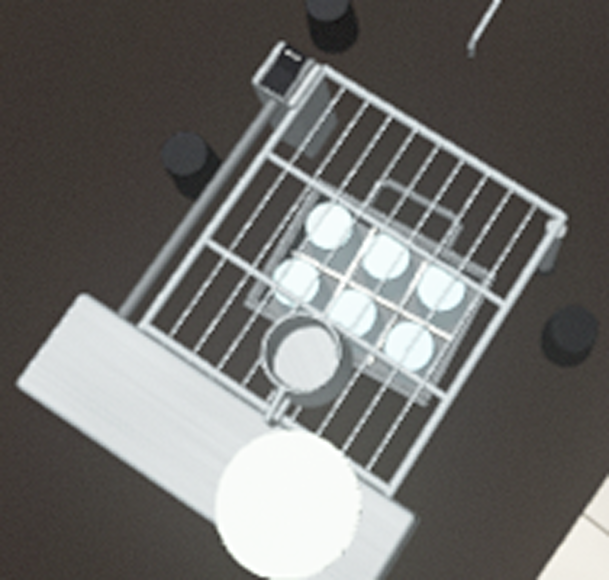

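View pics/b_hook.png

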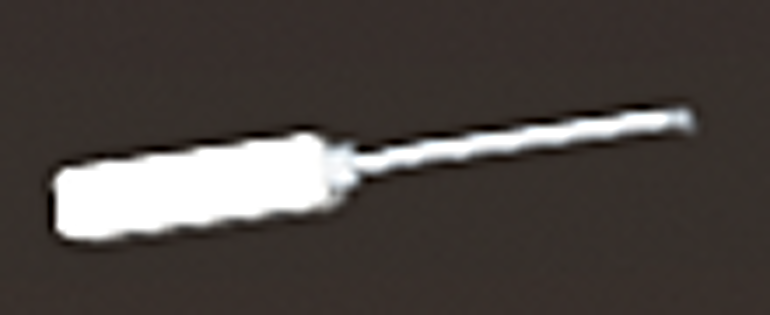

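View pics/b_hooks.png

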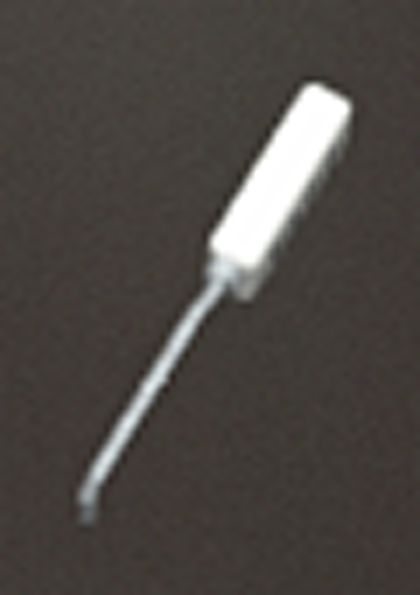

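```bash
python3 - <<'E'
from h import *
np.set_printoptions(precision=4,suppress=True)
t=camera("top");s=camera("scene");Et,Es=ext(t),ext(s)
T=lambda u,v,z:onz(t,Et,280+u/3.6,85+v/3.6,z)
S=lambda u,v,z:onz(s,Es,120+u/2.9,180+v/2.9,z)
print("bar T",T(85,318,.069),T(103,432,.069),"S",S(383,183,.069),S(460,228,.069))
print("shelf front T",T(36,130,.211),T(75,562,.211),"S",S(563,222,.211),S(320,70,.211))
print("shelf back T",T(493,93,.211),T(552,518,.211),"S",S(390,490,.211),S(145,325,.211))
print("rocker T",T(93,602,.24),T(162,602,.229),"S",S(292,52,.24),S(272,90,.229))
print("column top T",T(75,572,.218),T(160,565,.218),T(88,642,.218),T(168,635,.218))
H=lambda u,v,z:onz(t,Et,140+u/7,200+v/7,z)
print("hook tip T",H(686,118,.046),"handle ends",H(58,203,.046),H(322,170,.046))
h=lambda u,v,z:onz(s,Es,270+u/7,125+v/7,z)
print("S tip",h(88,490,.046),h(88,515,.001),"ends",h(330,92,.046),h(229,254,.046))
def blob(c,E,im,m,z,name):
    n,l,st,ce=cv2.connectedComponentsWithStats(m.astype(np.uint8));
    for i in range(1,n):
        if st[i,4]>60: print(name,ce[i],st[i],onz(c,E,*ce[i],z))
im=t["pixels"].astype(int)
blob(t,Et,im,(im[:,:,1]>im[:,:,0]+25)&(im[:,:,1]>im[:,:,2]+15),.06,"green")
print("saucers counter",onz(t,Et,140,298,.049), "black",onz(t,Et,264,271,.05),onz(t,Et,352,275,.05),onz(t,Et,310,107,.1))
print("jug",onz(t,Et,280+490/3.6,85+250/3.6,.321))
print("tote rim T",T(112,220,.075),T(318,192,.075),T(372,470,.075),T(165,505,.075))
E
```

```text
bar T [ 0.647  -0.1706  0.069 ] [ 0.5568 -0.1819  0.069 ] S [ 0.5607 -0.1859  0.069 ] [ 0.663  -0.1747  0.069 ]
shelf front T [ 0.7538 -0.1272  0.211 ] [ 0.4542 -0.1455  0.211 ] S [ 0.7615 -0.1296  0.211 ] [ 0.4568 -0.1514  0.211 ]
shelf back T [ 0.7749 -0.4483  0.211 ] [ 0.4768 -0.4703  0.211 ] S [ 0.7812 -0.4478  0.211 ] [ 0.4851 -0.4701  0.211 ]
rocker T [ 0.4275 -0.1541  0.24  ] [ 0.4264 -0.2006  0.229 ] S [ 0.4288 -0.1595  0.24  ] [ 0.4353 -0.2028  0.229 ]
column top T [ 0.4474 -0.1447  0.218 ] [ 0.4508 -0.2017  0.218 ] [ 0.401 -0.152  0.218] [ 0.4044 -0.2054  0.218 ]
hook tip T [0.5296 0.0176 0.046 ] handle ends [0.5006 0.2707 0.046 ] [0.5116 0.1647 0.046 ]
S tip [0.5357 0.0183 0.046 ] [0.5349 0.0205 0.001 ] ends [0.5051 0.2698 0.046 ] [0.5169 0.1642 0.046 ]
green [167.1773 135.5452] [151 119  31  32 609] [0.7659 0.2159 0.06  ]
saucers counter [0.3105 0.2904 0.049 ] black [ 0.3762 -0.0533  0.05  ] [ 0.3595 -0.299   0.05  ] [ 0.8291 -0.1913  0.1   ]
jug [ 0.6377 -0.3976  0.321 ]
tote rim T [ 0.7236 -0.1937  0.075 ] [ 0.7432 -0.3573  0.075 ] [ 0.5223 -0.3886  0.075 ] [ 0.4987 -0.2272  0.075 ]
```

```bash
cat >> h.py <<'E'
def need(target,jaw=None):
    """tool-frame shift to target and rotvec(deg) to have x down, y along jaw"""
    o=get_obs();M=R.from_euler("xyz",o["eef_rot"]).as_matrix()
    x=np.array([0,0,-1.])
    print("t",round(o["time_s"],2),"pos",o["ee_pos"].round(4),"y",M[:,1].round(3),"x",M[:,0].round(3),"z",M[:,2].round(3),"F",o["force"].round(1),"w",round(o["grip_width"],4))
    if jaw is not None:
        y=np.array([*jaw,0.]);y/=np.linalg.norm(y)
        if y@M[:,1]<0:y=-y
        G=np.stack([x,y,np.cross(x,y)],1)
        print("turn deg (tool)",np.degrees(R.from_matrix(M.T@G).as_rotvec()).round(1))
    else: G=M
    d=np.array(target)-o["ee_pos"]
    print("shift now-tool",(M.T@d).round(4)," in turned tool",(G.T@d).round(4))
E
python3 - <<'E'
from h import *
need([.429,-.163,.30],[.995,.09])
E
```

```text
t 0.25 pos [0.2125 0.5071 0.2052] y [ 0.386  0.922 -0.001] x [-0. -0. -1.] z [ 0.922 -0.386 -0.   ] F [0.5 0.5 0. ] w 0.0942
turn deg (tool) [62.1  0.   0. ]
shift now-tool [-0.0945 -0.5345  0.4587]  in turned tool [-0.0948  0.1552  0.6869]
```

Emit:
{"api": "step_arm", "payload": {
  "motion": [
    [[-0.016,0,0,10.4,0,0],[-0.016,0,0,10.4,0,0],[-0.016,0,0,10.4,0,0],[-0.016,0,0,10.4,0,0],[-0.016,0,0,10.3,0,0],[-0.016,0,0,10.2,0,0],[0,0.005,0.02,0,0,0],[0,0.01,0.04,0,0,0],[0,0.01,0.045,0,0,0],[0,0.01,0.045,0,0,0],[0,0.01,0.045,0,0,0],[0,0.01,0.045,0,0,0]]
  ],
  "fingers": 0
}}

```text
time_s: 1.75
ee_pos: [0.2891, 0.2718, 0.3015]
eef_rot: [1.919, 1.571, 0.439]
force: [0.8, 1.2, 0.2]
grip_width: 0.0004
```

Emit:
{"api": "step_arm", "payload": {
  "motion": [
    [[0,0.01,0.045,0,0,0],[0,0.01,0.045,0,0,0],[0,0.01,0.045,0,0,0],[0,0.01,0.045,0,0,0],[0,0.01,0.045,0,0,0],[0,0.01,0.045,0,0,0],[0,0.01,0.045,0,0,0],[0,0.01,0.045,0,0,0],[0,0.01,0.03,0,0,0],[0,0.01,0.015,0,0,0],[0,0,0,0,0,0]]
  ]
}}

```text
time_s: 3.12
ee_pos: [0.4253, -0.1212, 0.3011]
eef_rot: [-2.132, 1.57, 2.67]
force: [0.2, 0.5, -0.8]
grip_width: 0.0003
```

```bash
python3 - <<'E'
from h import *
need([.429,-.163,.25],[.995,.09])
o=get_obs();c=camera("wrist");cv2.imwrite("pics/c_w.png",c["pixels"][:,:,::-1])
c=camera("top");crop(c["pixels"],240,90,500,290,3,"c_t.png")
E
```

```text
t 3.12 pos [ 0.4253 -0.1212  0.3011] y [ 0.996  0.089 -0.001] x [-0.001  0.    -1.   ] z [ 0.089 -0.996 -0.   ] F [ 0.2  0.5 -0.8] w 0.0003
turn deg (tool) [-0. -0.  0.]
shift now-tool [ 0.0511 -0.      0.042 ]  in turned tool [ 0.0511 -0.0001  0.042 ]
```

View pics/c_w.png

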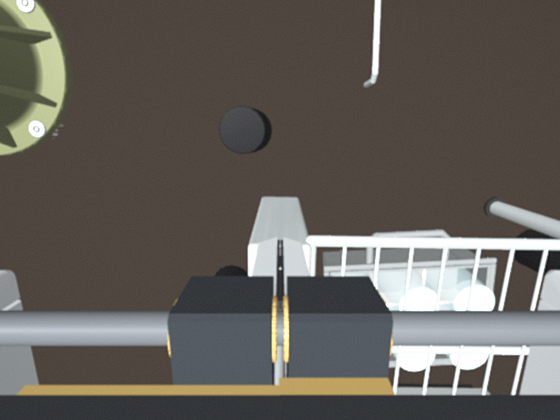

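View pics/c_t.png

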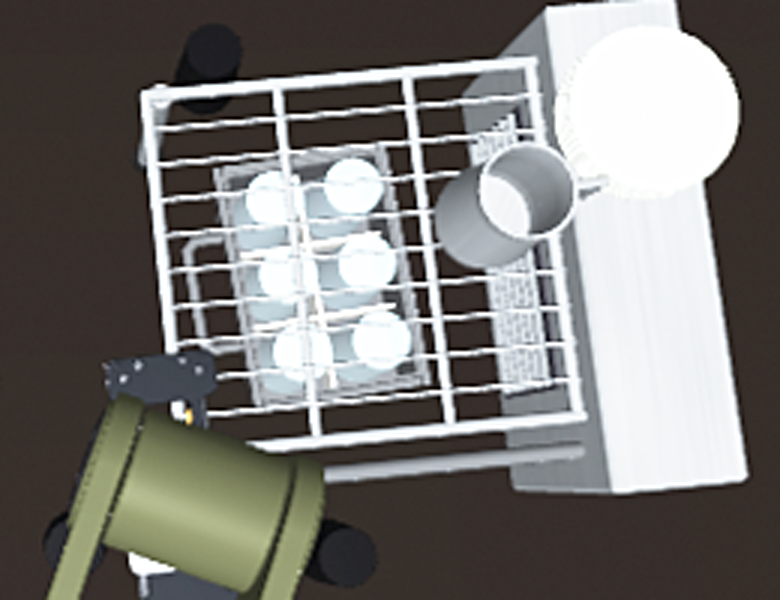

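```bash
python3 - <<'E'
from h import *
o=get_obs();c=camera("wrist");E=ext(c,o)
crop(c["pixels"],220,180,340,290,5,"d_w.png")
for z in(0,.218):
  print(z,onz(c,E,262,198,z),onz(c,E,299,198,z),onz(c,E,249,245,z),onz(c,E,309,243,z))
print("bar",onz(c,E,370,235,.064),onz(c,E,446,233,.064),"hook tip",onz(c,E,374,82,.046))
print("shelf front",onz(c,E,309,242,.207),onz(c,E,520,243,.207))
E
```

```text
0 [ 0.40147071 -0.15217668  0.        ] [ 0.45765211 -0.14705975  0.        ] [ 0.38686947 -0.22963055  0.        ] [ 0.480987   -0.21770478  0.        ]
0.218 [ 0.40965213 -0.10653079  0.218     ] [ 0.44036573 -0.10373343  0.218     ] [ 0.40166984 -0.14887376  0.218     ] [ 0.4531226  -0.14235411  0.218     ]
bar [ 0.55414511 -0.17663482  0.064     ] [ 0.65648644 -0.16445171  0.064     ] hook tip [0.53288087 0.01976764 0.046     ]
shelf front [ 0.45442185 -0.14521289  0.207     ] [ 0.64350469 -0.12894615  0.207     ]
```

View pics/d_w.png

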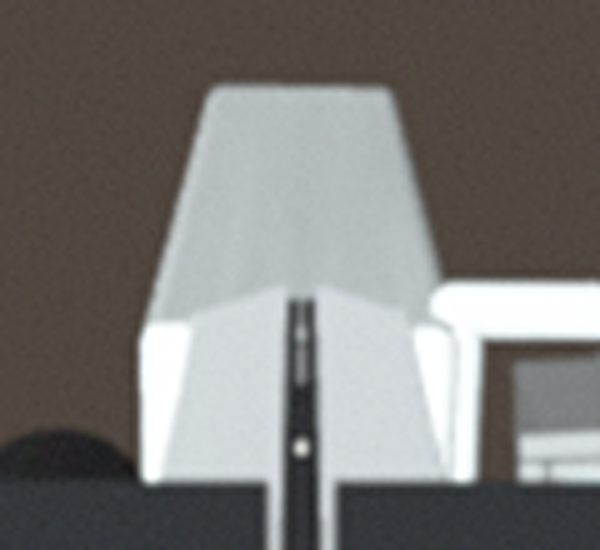

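Emit:
{"api": "step_arm", "payload": {
  "motion": [
    [[0,0,0.02,0,0,0],[0.02,0,0.019,0,0,0],[0.02,0,0,0,0,0],[0.011,0,0,0,0,0],[0.003,0,0,0,0,0],[0.003,0,0,0,0,0],[0.003,0,0,0,0,0]]
  ]
}}

```text
time_s: 4.15
ee_pos: [0.4287, -0.1599, 0.2418]
eef_rot: [1.038, 1.57, -0.442]
force: [0.3, 0.2, 0.7]
grip_width: 0.0005
```

Emit:
{"api": "step_arm", "payload": {
  "motion": [
    [[0.002,0,0,0,0,0],[0.002,0,0,0,0,0]]
  ]
}}

```text
time_s: 4.4
ee_pos: [0.4286, -0.16, 0.2376]
eef_rot: [1.159, 1.57, -0.322]
force: [1.2, 1.4, 1.9]
grip_width: 0.0002
```

Emit:
{"api": "step_arm", "payload": {
  "motion": [
    [[0.002,0,0,0,0,0],[0.001,0,0,0,0,0]]
  ]
}}

```text
time_s: 4.65
ee_pos: [0.4284, -0.1601, 0.2342]
eef_rot: [-1.616, 1.57, -3.097]
force: [0.4, 0.1, 0.6]
grip_width: 0.0005
```

Emit:
{"api": "step_arm", "payload": {
  "motion": [
    [[0.002,0,0,0,0,0],[0.001,0,0,0,0,0],[0,0,0,0,0,0]]
  ]
}}

```text
time_s: 5.03
ee_pos: [0.4287, -0.1602, 0.2332]
eef_rot: [0.89, 1.569, -0.59]
force: [-7.1, 3.5, 18.1]
grip_width: 0.0003
```

Emit:
{"api": "step_arm", "payload": {
  "motion": [
    [[-0.01,0,0,0,0,0],[-0.03,0,0,0,0,0],[-0.04,0,-0.01,0,0,0],[0,0.015,-0.035,0,0,0],[0,0.015,-0.045,0,0,0],[0,0.015,-0.045,0,0,0],[0,0.015,-0.045,0,0,0],[0,0.015,-0.045,0,0,0],[0,0.015,-0.045,0,0,0],[0,0.012,-0.045,0,0,0],[0,0.01,-0.03,0,0,0],[0,0,-0.02,0,0,0]]
  ],
  "fingers": 0.07
}}

```text
time_s: 6.52
ee_pos: [0.5072, 0.2148, 0.3111]
eef_rot: [-1.251, 1.57, -2.731]
force: [-0.5, 0.2, -0.7]
grip_width: 0.0701
```

```bash
python3 - <<'E'
from h import *
need([.508,.2175,.01],[.993,.117])
o=get_obs();c=camera("wrist");cv2.imwrite("pics/e_w.png",c["pixels"][:,:,::-1])
c=camera("top");crop(c["pixels"],290,230,340,275,12,"e_t.png")
E
```

```text
t 6.53 pos [0.5072 0.2148 0.3111] y [ 0.996  0.091 -0.001] x [-0.001 -0.    -1.   ] z [ 0.091 -0.996  0.   ] F [-0.5  0.2 -0.7] w 0.0701
turn deg (tool) [-1.5  0.   0. ]
shift now-tool [ 0.3011  0.0012 -0.0027]  in turned tool [ 0.3011  0.0011 -0.0026]
```

View pics/e_w.png

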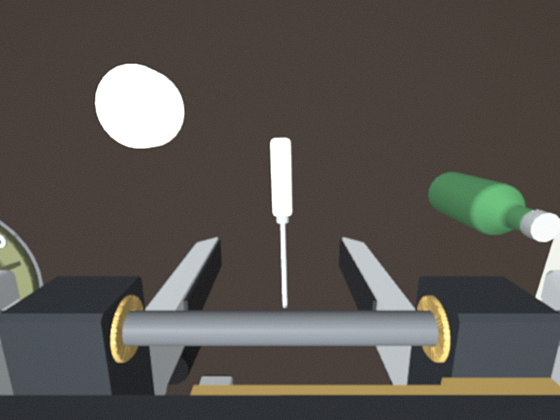

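View pics/e_t.png

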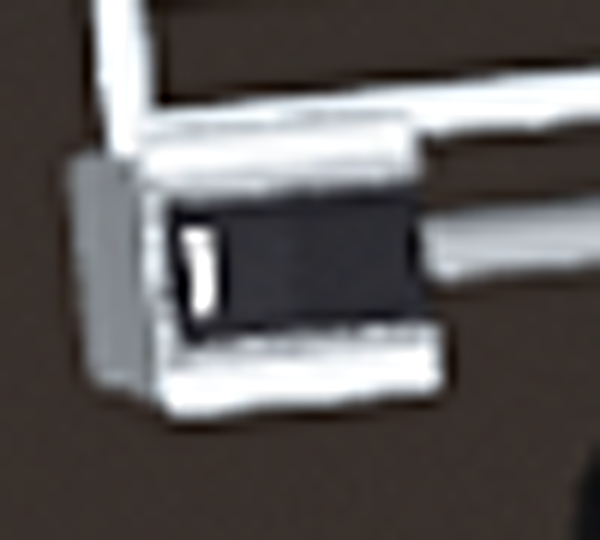

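```bash
python3 - <<'E'
from h import *
a=cv2.imread("pics/a_top.png")[:,:,::-1]
t=camera("top")["pixels"];
cv2.imwrite("pics/f.png",cv2.resize(np.hstack([a[230:275,290:340],t[230:275,290:340]])[:,:,::-1],None,fx=7,fy=7,interpolation=cv2.INTER_CUBIC))
o=get_obs();c=camera("wrist");E=ext(c,o);im=c["pixels"]
m=(im[100:230,250:320].min(2)>180).astype(np.uint8)
n,l,st,ce=cv2.connectedComponentsWithStats(m);i=1+st[1:,4].argmax();print(st[i]+[250,100,0,0,0])
ys,xs=np.where(l==i)
for v in(st[i][1]+4,st[i][1]+st[i][3]//2,st[i][1]+st[i][3]-8):
    x=xs[ys==v];print(v+100,x.min()+250,x.max()+250,onz(c,E,x.mean()+250,v+100,.046))
print("back/front",onz(c,E,281,138,.046),onz(c,E,283,216,.046),"tip",onz(c,E,284.5,306,.046),onz(c,E,284.5,306,.001))
E
```

```text
[ 270  137   22   93 1681]
141 270 290 [0.50300876 0.26972799 0.046     ]
183 272 291 [0.51030215 0.21290196 0.046     ]
222 279 285 [0.51622411 0.15668985 0.046     ]
back/front [0.50399198 0.27378914 0.046     ] [0.51682364 0.16569902 0.046     ] tip [0.53246533 0.02340752 0.046     ] [ 0.53559033 -0.00280396  0.001     ]
```

View pics/f.png

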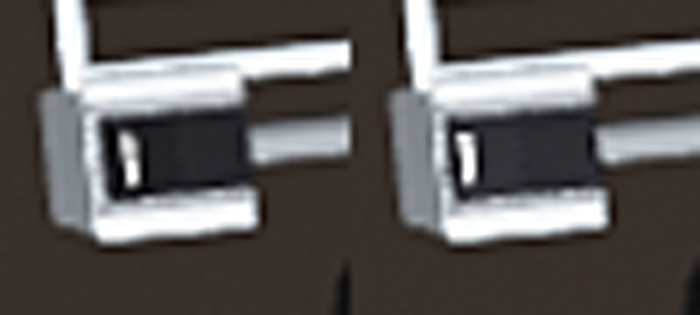

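Emit:
{"api": "step_arm", "payload": {
  "motion": [
    [[0.02,0.003,-0.003,-1.5,0,0],[0.045,0,0,0,0,0],[0.05,0,0,0,0,0],[0.05,0,0,0,0,0],[0.05,0,0,0,0,0],[0.04,0,0,0,0,0],[0.025,0,0,0,0,0],[0.015,0,0,0,0,0],[0.006,0,0,0,0,0],[0,0,0,0,0,0]]
  ]
}}

```text
time_s: 7.98
ee_pos: [0.5102, 0.2167, 0.011]
eef_rot: [1.752, 1.57, 0.297]
force: [-0.6, 0.0, 0.3]
grip_width: 0.0702
```

Emit:
{"api": "step_arm", "payload": {
  "motion": [
    [[0,0,0,0,0,0],[0,0,0,0,0,0],[0,0,0,0,0,0],[0,0,0,0,0,0],[0,0,0,0,0,0],[-0.005,0,0,0,0,0],[-0.02,0,0,0,0,0],[-0.03,0,0,0,0,0],[-0.03,0,0,0,0,0],[-0.015,0,0,0,0,0],[0,0,0,0,0,0]]
  ],
  "fingers": 0,
  "squeeze": 35
}}

```text
time_s: 9.35
ee_pos: [0.5102, 0.2169, 0.1109]
eef_rot: [1.784, 1.57, 0.33]
force: [-0.3, 0.5, -2.2]
grip_width: 0.0279
```

```bash
python3 - <<'E'
from h import *
need([.508,.2175,.11],[.993,.117])
c=camera("wrist");cv2.imwrite("pics/g_w.png",c["pixels"][:,:,::-1])
c=camera("top");cv2.imwrite("pics/g_t.png",c["pixels"][:,:,::-1])
c=camera("scene");crop(c["pixels"],100,100,400,350,2.5,"g_s.png")
E
```

```text
t 9.35 pos [0.5102 0.2169 0.1109] y [0.993 0.116 0.001] x [ 0.001  0.    -1.   ] z [ 0.116 -0.993 -0.   ] F [-0.3  0.5 -2.2] w 0.0279
turn deg (tool) [-0.1 -0.  -0.1]
shift now-tool [ 0.0009 -0.0021 -0.0008]  in turned tool [ 0.0009 -0.0021 -0.0008]
```

View pics/g_w.png

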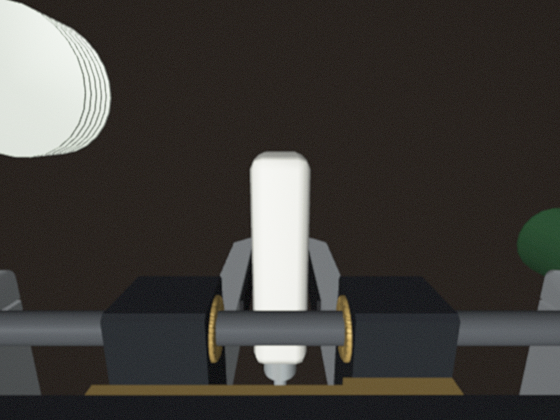

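View pics/g_t.png

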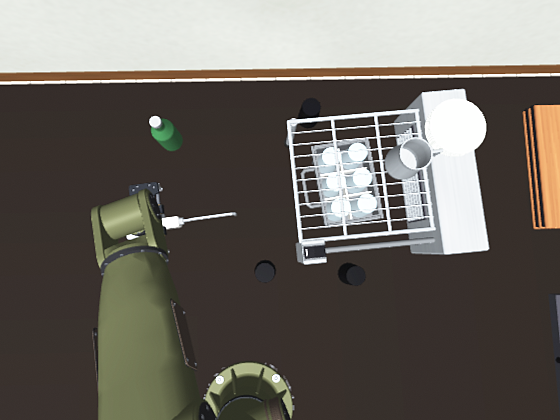

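View pics/g_s.png

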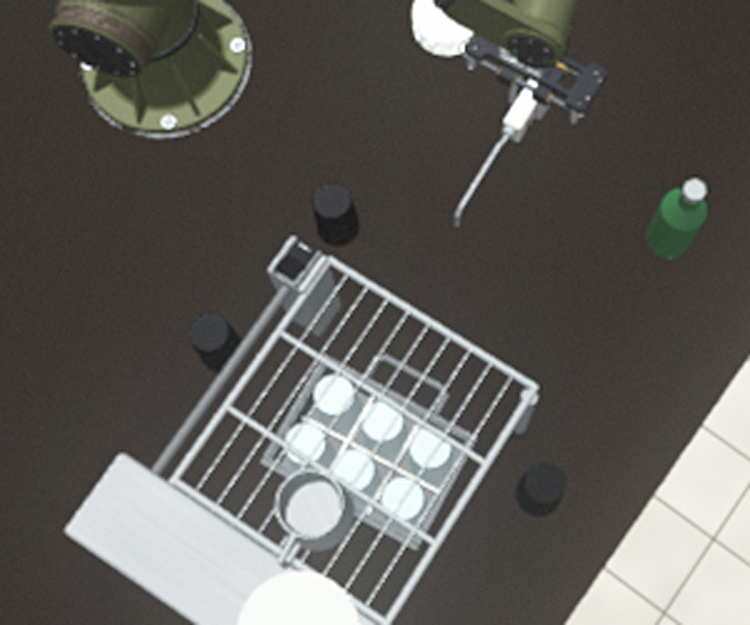

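Emit:
{"api": "step_arm", "payload": {
  "motion": [
    [[0,0.004,0.01,0,0,0],[0,0.007,0.03,0,0,0],[0,0.008,0.035,0,0,0],[0,0.008,0.035,0,0,0],[0,0.008,0.035,0,0,0],[0,0.008,0.035,0,0,0],[0,0.005,0.025,0,0,0],[0,0.003,0.013,0,0,0],[0,0,0.003,0,0,0],[0,0,0,0,0,0]]
  ]
}}

```text
time_s: 10.75
ee_pos: [0.586, 0.0037, 0.1103]
eef_rot: [-1.986, 1.57, 2.843]
force: [-0.0, 0.2, -1.7]
grip_width: 0.028
```

```bash
python3 - <<'E'
from h import *
need([.586,.003,.11],[.993,.117])
c=camera("top");crop(c["pixels"],270,140,350,220,8,"i_t.png")
c=camera("scene");crop(c["pixels"],220,210,300,280,8,"i_s.png")
E
```

```text
t 10.75 pos [0.586  0.0037 0.1103] y [ 0.993  0.116 -0.   ] x [-0.  0. -1.] z [ 0.116 -0.993 -0.   ] F [-0.   0.2 -1.7] w 0.028
turn deg (tool) [-0. -0.  0.]
shift now-tool [ 0.0003 -0.0001  0.0007]  in turned tool [ 0.0003 -0.0001  0.0007]
```

View pics/i_t.png

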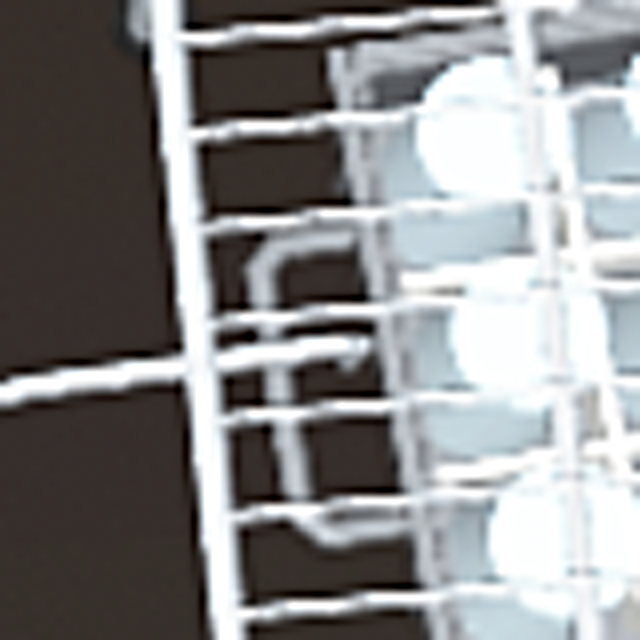

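View pics/i_s.png

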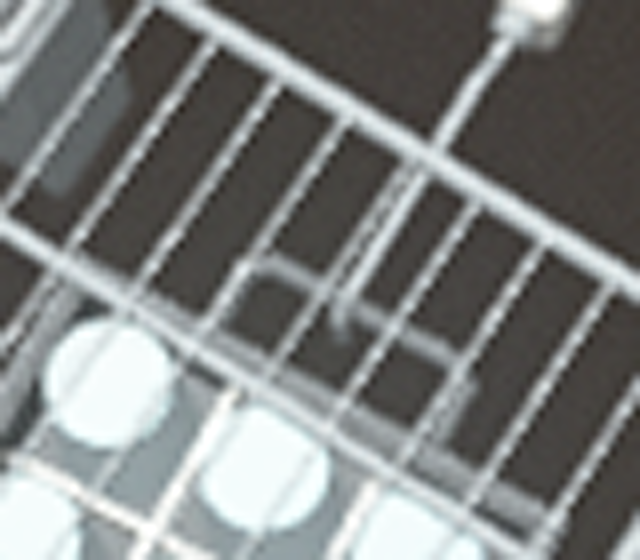

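```bash
python3 - <<'E'
from h import *
t=camera("top");s=camera("scene");Et,Es=ext(t),ext(s)
T=lambda u,v,z:onz(t,Et,270+u/8,140+v/8,z)
S=lambda u,v,z:onz(s,Es,220+u/8,210+v/8,z)
print("bend T",T(360,345,.146),"tip",T(350,365,.101)," S",S(340,295,.146),S(340,330,.101))
print(tri(ray(t,Et,270+350/8,140+365/8),ray(s,Es,220+340/8,210+330/8)))
print("bar T",T(258,262,.064),T(298,510,.064),"S",S(258,265,.064),S(465,370,.064))
print("rim T",T(375,270,.075),T(408,430,.075))
print("wrist?")
E
```

```text
bend T [ 0.60601527 -0.19250462  0.146     ] tip [ 0.60639369 -0.19430623  0.101     ]  S [ 0.60882918 -0.18828002  0.146     ] [ 0.6103583 -0.1922092  0.101    ]
(array([ 0.60837638, -0.19318121,  0.09730158]), [np.float64(0.0021047559482608846), np.float64(0.002104755948261009)])
bar T [ 0.64965904 -0.16724095  0.064     ] [ 0.56095321 -0.17865102  0.064     ] S [ 0.56026194 -0.18481633  0.064     ] [ 0.65629293 -0.16849089  0.064     ]
rim T [ 0.64394428 -0.20728523  0.075     ] [ 0.58705489 -0.21689455  0.075     ]
wrist?
```

Emit:
{"api": "step_arm", "payload": {
  "motion": [
    [[0.006,0,0.001,0,0,0],[0.01,0,0,0,0,0],[0.01,0,0,0,0,0],[0.01,0,0,0,0,0],[0.01,0,0,0,0,0],[0.01,0,0,0,0,0],[0.005,0,0,0,0,0],[0,0,0,0,0,0]]
  ]
}}

```text
time_s: 11.95
ee_pos: [0.5862, 0.0023, 0.0491]
eef_rot: [-1.74, 1.57, 3.089]
force: [0.4, -0.7, -2.0]
grip_width: 0.0279
```

```bash
python3 - <<'E'
from h import *
need([.586,.003,.05],[.993,.117])
c=camera("top");crop(c["pixels"],270,140,350,220,8,"j_t.png")
c=camera("scene");crop(c["pixels"],220,210,300,280,8,"j_s.png")
E
```

```text
t 11.95 pos [0.5862 0.0023 0.0491] y [ 0.993  0.116 -0.   ] x [-0.  0. -1.] z [ 0.116 -0.993 -0.   ] F [ 0.4 -0.7 -2. ] w 0.0279
turn deg (tool) [-0.1 -0.   0. ]
shift now-tool [-0.0009 -0.0001 -0.0008]  in turned tool [-0.0009 -0.0001 -0.0008]
```

View pics/j_t.png

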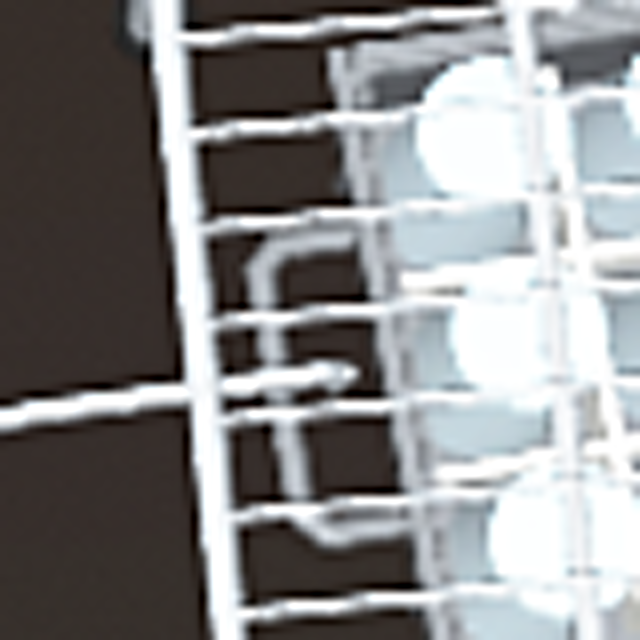

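View pics/j_s.png

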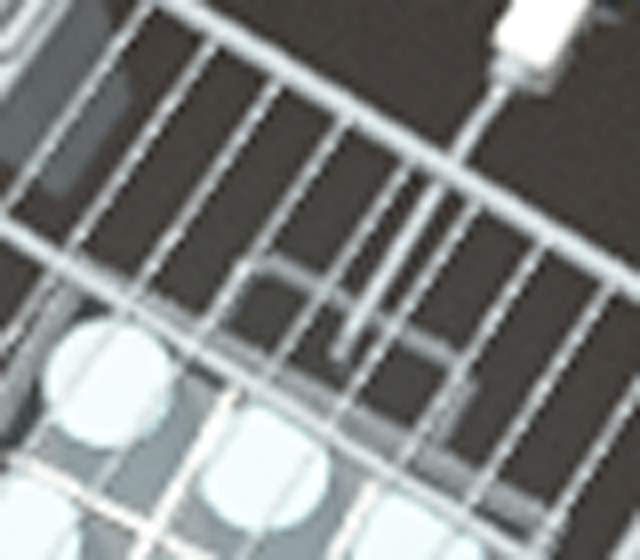

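Emit:
{"api": "step_arm", "payload": {
  "motion": [
    [[0,0,-0.003,0,0,0],[0,0,-0.003,0,0,0],[0,0,-0.002,0,0,0],[0,0,-0.002,0,0,0],[0,0,-0.002,0,0,0],[0,0,-0.002,0,0,0],[0,0,-0.002,0,0,0],[0,0,-0.003,0,0,0],[0,0,-0.003,0,0,0],[0,0,-0.004,0,0,0],[0,0,-0.004,0,0,0],[0,0,-0.004,0,0,0]]
  ]
}}

```text
time_s: 13.55
ee_pos: [0.5824, 0.0363, 0.0494]
eef_rot: [0.04, 1.571, -1.414]
force: [0.8, -4.4, -1.9]
grip_width: 0.028
```

```bash
python3 - <<'E'
from h import *
need([.55,.283,.05],[.993,.117])
c=camera("top");crop(c["pixels"],230,90,450,260,3.5,"k_t.png")
E
```

```text
t 13.55 pos [0.5824 0.0363 0.0494] y [0.993 0.116 0.   ] x [ 0. -0. -1.] z [ 0.116 -0.993  0.   ] F [ 0.8 -4.4 -1.9] w 0.028
turn deg (tool) [-0.1  0.  -0. ]
shift now-tool [-0.0006 -0.0035 -0.2488]  in turned tool [-0.0006 -0.0033 -0.2488]
```

View pics/k_t.png

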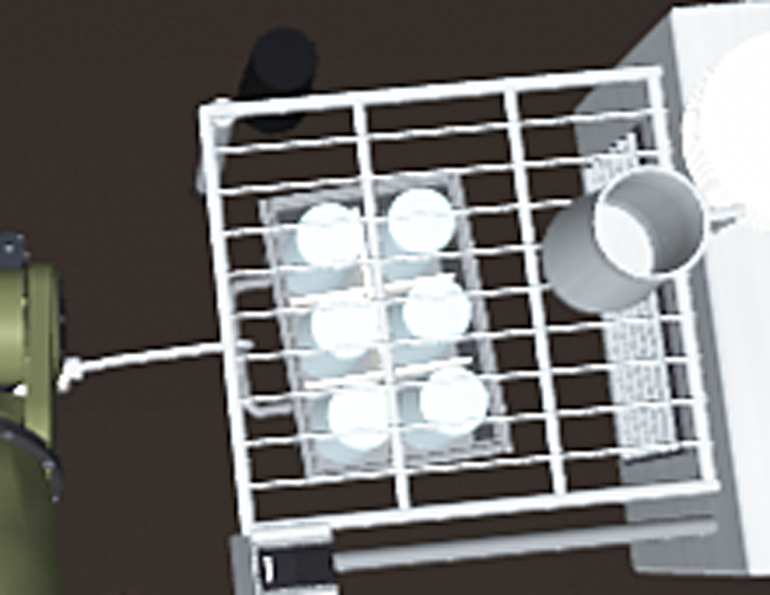

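Emit:
{"api": "step_arm", "payload": {
  "motion": [
    [[0,0.0002,-0.004,0,0,0],[0,0.0002,-0.005,0,0,0],[0,0.0002,-0.006,0,0,0],[0,0.0002,-0.006,0,0,0],[0,0.0002,-0.006,0,0,0],[0,0.0002,-0.006,0,0,0],[0,0.0002,-0.006,0,0,0],[0,0.0002,-0.006,0,0,0],[0,0.0002,-0.006,0,0,0],[0,0.0002,-0.006,0,0,0],[0,0.0002,-0.006,0,0,0],[0,0.0002,-0.006,0,0,0]]
  ]
}}

```text
time_s: 15.1
ee_pos: [0.5766, 0.1051, 0.0494]
eef_rot: [-1.285, 1.57, -2.739]
force: [1.5, -4.9, -2.2]
grip_width: 0.028
```

Emit:
{"api": "step_arm", "payload": {
  "motion": [
    [[0,0.0002,-0.006,0,0,0],[0,0.0002,-0.006,0,0,0],[0,0.0002,-0.006,0,0,0],[0,0.0002,-0.006,0,0,0],[0,0.0002,-0.006,0,0,0],[0,0.0002,-0.006,0,0,0],[0,0.0002,-0.006,0,0,0],[0,0.0002,-0.006,0,0,0],[0,0.0002,-0.006,0,0,0],[0,0.0002,-0.006,0,0,0],[0,0.0002,-0.005,0,0,0],[0,0.0002,-0.004,0,0,0]]
  ]
}}

```text
time_s: 16.6
ee_pos: [0.571, 0.1739, 0.0494]
eef_rot: [-1.215, 1.57, -2.669]
force: [-0.2, -5.3, -2.3]
grip_width: 0.0278
```

```bash
python3 - <<'E'
from h import *
need([.55,.283,.05],[.993,.117])
c=camera("top");crop(c["pixels"],200,90,420,260,3.5,"l_t.png")
E
```

```text
t 16.6 pos [0.571  0.1739 0.0494] y [ 0.993  0.116 -0.   ] x [-0. -0. -1.] z [ 0.116 -0.993  0.   ] F [-0.2 -5.3 -2.3] w 0.0278
turn deg (tool) [-0.  0.  0.]
shift now-tool [-0.0006 -0.0081 -0.1108]  in turned tool [-0.0006 -0.008  -0.1108]
```

View pics/l_t.png

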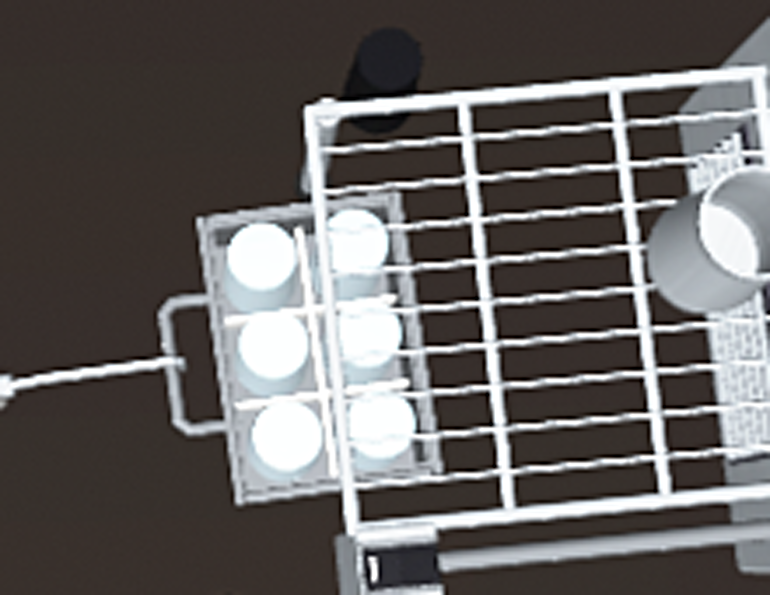

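```bash
cat > m.py <<'E'
from h import *
t=camera("top");Et=ext(t)
O=np.array([.606,-.138]);ax=np.array([.067,-.998])
def rep(k,u0,v0,pts,z=.075):
    for u,v in pts:
        p=onz(t,Et,u0+u/k,v0+v/k,z);print((u,v),p.round(4),"dryer x",((p[:2]-O)@ax).round(4))
E
python3 - <<'E'
from m import *
rep(3.5,200,90,[(400,194),(441,471),(198,218),(238,502)])
rep(3.5,200,90,[(313,110),(348,530)],.211)
E
```

```text
(400, 194) [ 0.7254 -0.2027  0.075 ] dryer x 0.0726
(441, 471) [ 0.5006 -0.2277  0.075 ] dryer x 0.0825
(198, 218) [ 0.7086 -0.0391  0.075 ] dryer x -0.0918
(238, 502) [ 0.4797 -0.0666  0.075 ] dryer x -0.0798
(313, 110) [ 0.753  -0.1258  0.211 ] dryer x -0.0023
(348, 530) [ 0.4535 -0.1421  0.211 ] dryer x -0.0062
```

Emit:
{"api": "step_arm", "payload": {
  "motion": [
    [[0,0.0002,-0.004,0,0,0],[0,0.0002,-0.005,0,0,0],[0,0.0002,-0.006,0,0,0],[0,0.0002,-0.006,0,0,0],[0,0.0002,-0.006,0,0,0],[0,0.0002,-0.006,0,0,0],[0,0.0002,-0.006,0,0,0],[0,0.0002,-0.006,0,0,0],[0,0.0002,-0.006,0,0,0],[0,0.0002,-0.006,0,0,0],[0,0.0002,-0.006,0,0,0],[0,0.0002,-0.006,0,0,0]]
  ]
}}

```text
time_s: 18.2
ee_pos: [0.5654, 0.2424, 0.0493]
eef_rot: [-0.981, 1.57, -2.436]
force: [-0.0, -4.9, -2.3]
grip_width: 0.0278
```

Emit:
{"api": "step_arm", "payload": {
  "motion": [
    [[0,0.0002,-0.006,0,0,0],[0,0.0002,-0.006,0,0,0],[0,0.0002,-0.006,0,0,0],[0,0.0002,-0.006,0,0,0],[0,0.0002,-0.006,0,0,0],[0,0.0002,-0.006,0,0,0],[0,0.0002,-0.005,0,0,0],[0,0.0002,-0.004,0,0,0],[0,0,-0.002,0,0,0],[0,0,0,0,0,0]]
  ]
}}

```text
time_s: 19.45
ee_pos: [0.5616, 0.2895, 0.0494]
eef_rot: [-2.759, 1.571, 2.07]
force: [0.9, -2.3, -1.4]
grip_width: 0.0274
```

```bash
python3 - <<'E'
from m import *
need([.55,.283,.05],[.993,.117])
crop(t["pixels"],150,90,350,260,4,"n_t.png")
E
```

```text
t 19.5 pos [0.5616 0.2894 0.0494] y [ 0.993  0.116 -0.   ] x [-0.  0. -1.] z [ 0.116 -0.993 -0.   ] F [ 1.2 -2.8 -1.5] w 0.0275
turn deg (tool) [-0.1 -0.   0. ]
shift now-tool [-0.0006 -0.0123  0.005 ]  in turned tool [-0.0006 -0.0123  0.005 ]
```

View pics/n_t.png

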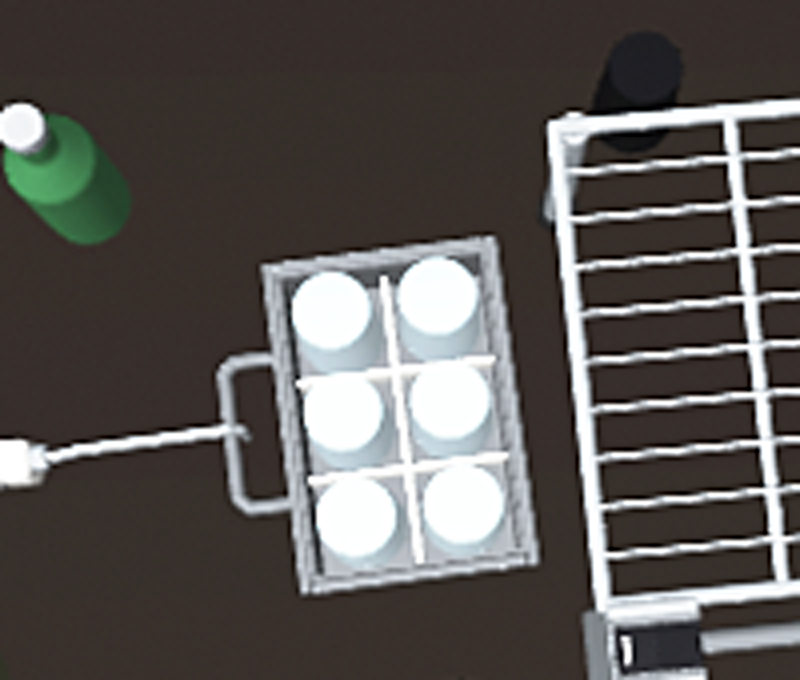

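```bash
python3 - <<'E'
from m import *
rep(4,150,90,[(497,238),(538,560),(262,265),(303,593)])
rep(4,150,90,[(550,122),(600,600)],.211)
E
```

```text
(497, 238) [ 0.7157 -0.0891  0.075 ] dryer x -0.0414
(538, 560) [ 0.4881 -0.1123  0.075 ] dryer x -0.0335
(262, 265) [0.6994 0.0765 0.075 ] dryer x -0.2078
(303, 593) [0.469  0.0499 0.075 ] dryer x -0.1967
(550, 122) [ 0.7555 -0.121   0.211 ] dryer x -0.0069
(600, 600) [ 0.4569 -0.1435  0.211 ] dryer x -0.0045
```

Emit:
{"api": "step_arm", "payload": {
  "motion": [
    [[0,0,-0.002,0,0,0],[0,0,-0.002,0,0,0],[0,0,0,0,0,0],[0,0,0.003,0,0,0],[0,0,0.004,0,0,0],[0,0,0.004,0,0,0],[0,0,0.001,0,0,0],[0,0,0,0,0,0]]
  ]
}}

```text
time_s: 20.55
ee_pos: [0.5626, 0.2813, 0.0495]
eef_rot: [2.775, 1.571, 1.32]
force: [0.5, -0.2, -2.1]
grip_width: 0.0278
```

```bash
python3 - <<'E'
from m import *
need([.55,.283,.05],[.993,.117])
crop(t["pixels"],150,130,300,250,5,"o_t.png")
c=camera("scene");crop(c["pixels"],230,130,350,250,5,"o_s.png")
E
```

```text
t 20.6 pos [0.5626 0.2815 0.0495] y [0.993 0.116 0.   ] x [ 0.  0. -1.] z [ 0.116 -0.993 -0.   ] F [-0.6 -0.1 -2.1] w 0.0279
turn deg (tool) [-0.1 -0.  -0. ]
shift now-tool [-0.0005 -0.0123 -0.003 ]  in turned tool [-0.0005 -0.0123 -0.003 ]
```

View pics/o_t.png

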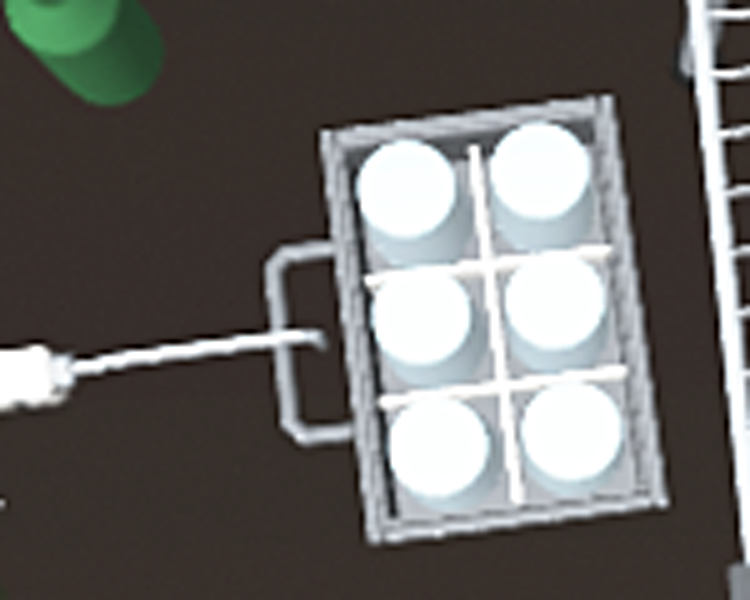

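View pics/o_s.png

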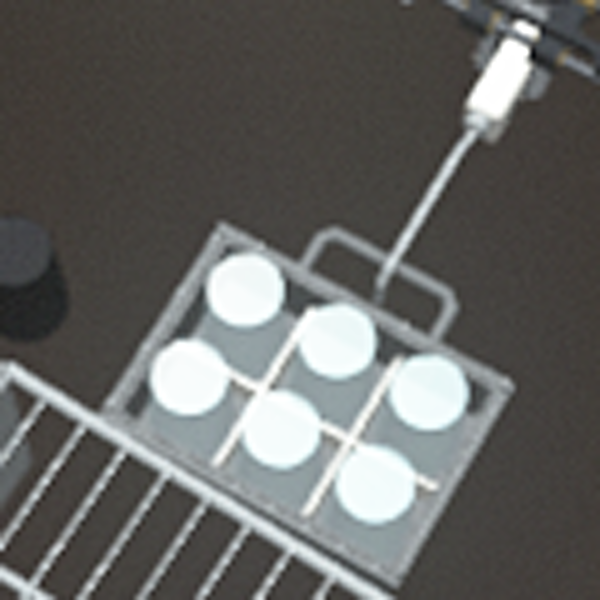

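Emit:
{"api": "step_arm", "payload": {
  "motion": [
    [[-0.006,0,0,0,0,0],[-0.012,0,0,0,0,0],[-0.014,0,0,0,0,0],[-0.014,0,0,0,0,0],[-0.01,0,0,0,0,0],[-0.004,0,0,0,0,0],[0,0,-0.006,0,0,0],[0,0,-0.015,0,0,0],[0,0,-0.02,0,0,0],[0,0,-0.02,0,0,0],[0,0,-0.012,0,0,0],[0,0,-0.005,0,0,0]]
  ]
}}

```text
time_s: 22.15
ee_pos: [0.5532, 0.3598, 0.1092]
eef_rot: [-1.065, 1.571, -2.519]
force: [0.2, 0.1, -2.2]
grip_width: 0.0277
```

```bash
python3 - <<'E'
from m import *
need([.55,.36,.011],[.993,.117])
crop(t["pixels"],90,110,290,270,4,"p_t.png")
E
```

```text
t 22.2 pos [0.5532 0.3598 0.1093] y [ 0.993  0.117 -0.   ] x [-0. -0. -1.] z [ 0.117 -0.993  0.   ] F [-0.1  0.3 -2. ] w 0.0279
turn deg (tool) [-0.  0.  0.]
shift now-tool [ 0.0983 -0.0032 -0.0005]  in turned tool [ 0.0983 -0.0032 -0.0005]
```

View pics/p_t.png

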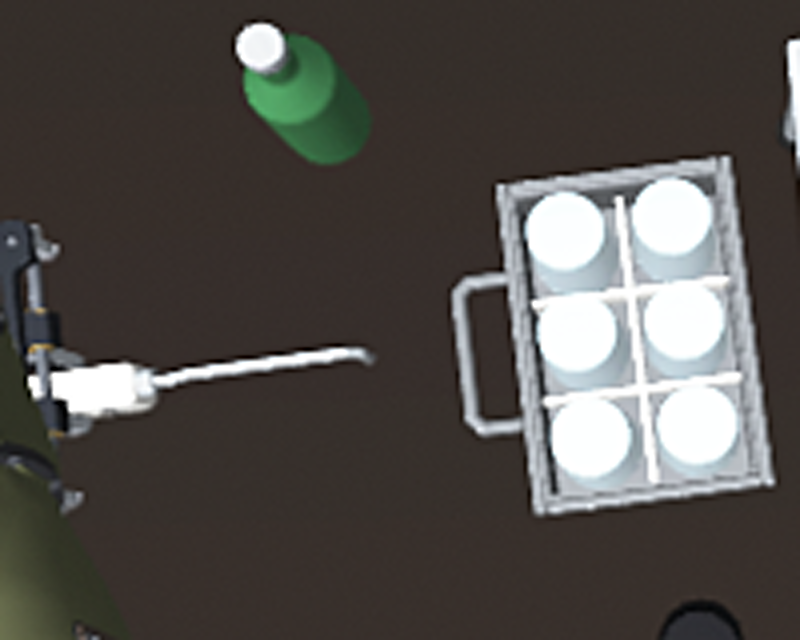

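Unhooked and clear of the bar; lower it to the counter.

Emit:
{"api": "step_arm", "payload": {
  "motion": [
    [[0.01,0,0,0,0,0],[0.02,0,0,0,0,0],[0.025,0,0,0,0,0],[0.02,0,0,0,0,0],[0.012,0,0,0,0,0],[0.005,0,0,0,0,0],[0.003,0,0,0,0,0],[0.002,0,0,0,0,0],[0,0,0,0,0,0]]
  ]
}}

```text
time_s: 23.32
ee_pos: [0.5537, 0.3589, 0.0128]
eef_rot: [1.937, 1.57, 0.483]
force: [0.4, 0.5, -1.2]
grip_width: 0.0276
```

Emit:
{"api": "step_arm", "payload": {
  "motion": [
    [[0.001,0,0,0,0,0],[0.001,0,0,0,0,0],[0,0,0,0,0,0]]
  ]
}}

```text
time_s: 23.7
ee_pos: [0.5536, 0.3589, 0.0105]
eef_rot: [1.885, 1.571, 0.431]
force: [1.1, 0.4, -1.5]
grip_width: 0.0277
```

Emit:
{"api": "step_arm", "payload": {
  "motion": [
    [[0.001,0,0,0,0,0],[0,0,0,0,0,0]]
  ]
}}

```text
time_s: 23.95
ee_pos: [0.5536, 0.3589, 0.0105]
eef_rot: [1.86, 1.571, 0.406]
force: [-4.2, -2.6, 9.1]
grip_width: 0.0279
```

Contact. Release to a moderate opening and go up.

Emit:
{"api": "step_arm", "payload": {
  "motion": [
    [[-0.0005,0,0,0,0,0],[0,0,0,0,0,0],[0,0,0,0,0,0],[0,0,0,0,0,0],[-0.01,0,0,0,0,0],[-0.03,0,0,0,0,0],[-0.05,0,0,0,0,0],[-0.06,0,0,0,0,0],[-0.05,0,-0.02,0,0,0],[-0.03,-0.02,-0.04,0,0,0],[-0.01,-0.02,-0.04,0,0,0],[0,0,0,0,0,0]]
  ],
  "fingers": 0.07
}}

```text
time_s: 25.45
ee_pos: [0.5005, 0.4558, 0.2516]
eef_rot: [2.249, 1.569, 0.798]
force: [0.6, -0.5, 0.1]
grip_width: 0.07
```

```bash
python3 - <<'E'
from m import *
need([.55,.36,.011],[.993,.117])
cv2.imwrite("pics/q_t.png",t["pixels"][:,:,::-1])
crop(t["pixels"],150,90,350,260,4,"q_tc.png")
c=camera("scene");cv2.imwrite("pics/q_s.png",c["pixels"][:,:,::-1])
E
```

```text
t 25.5 pos [0.5015 0.4543 0.2506] y [0.993 0.118 0.001] x [ 0.001  0.    -1.   ] z [ 0.118 -0.993 -0.   ] F [ 0.3 -0.1 -0.8] w 0.07
turn deg (tool) [ 0.1 -0.  -0. ]
shift now-tool [0.2396 0.0369 0.0994]  in turned tool [0.2396 0.0371 0.0993]
```

View pics/q_t.png

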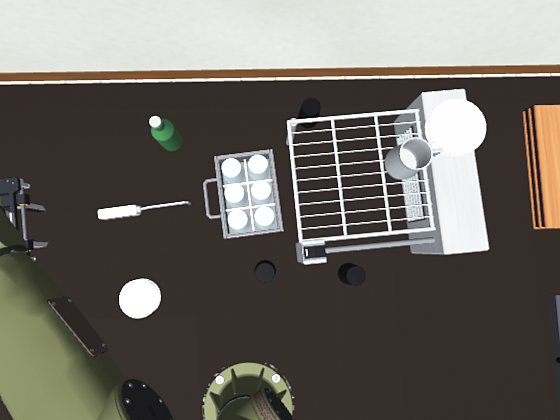

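View pics/q_tc.png

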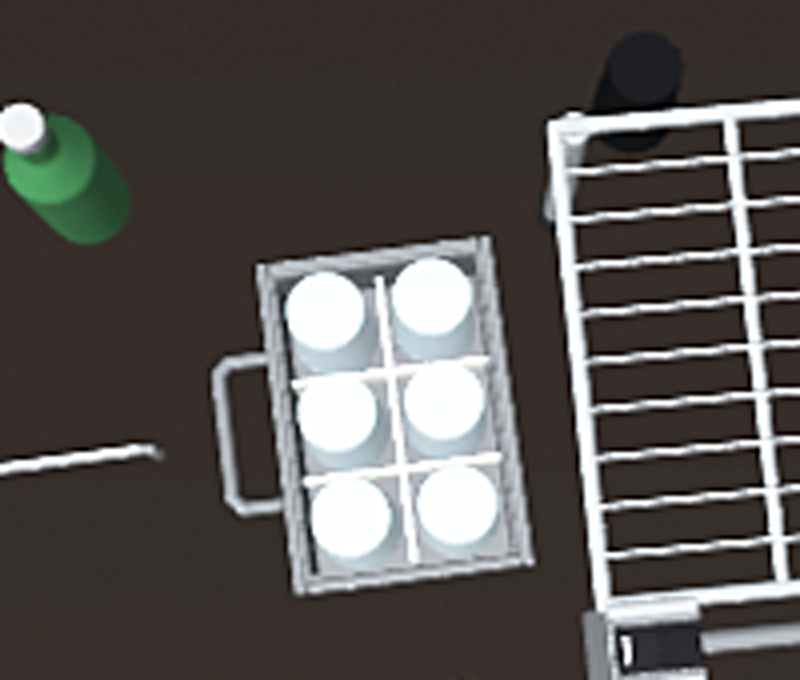

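View pics/q_s.png

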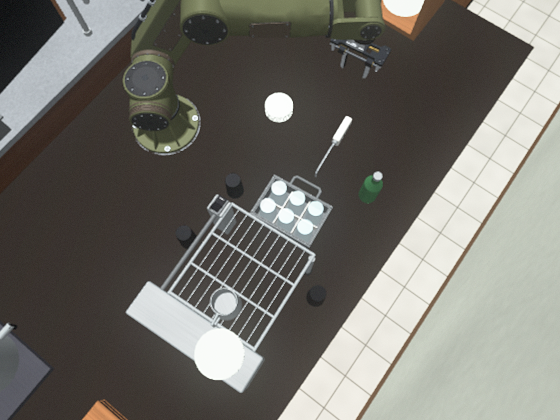

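```bash
python3 - <<'E'
from m import *
rep(4,150,90,[(492,238),(533,562)])
a=cv2.imread("pics/a_scene.png");b=cv2.imread("pics/q_s.png")
cv2.imwrite("pics/r.png",cv2.resize(np.hstack([a[185:230,195:245],b[185:230,195:245]]),None,fx=7,fy=7,interpolation=cv2.INTER_CUBIC))
E
```

```text
(492, 238) [ 0.7158 -0.0856  0.075 ] dryer x -0.0449
(533, 562) [ 0.4868 -0.1088  0.075 ] dryer x -0.0371
```

View pics/r.png

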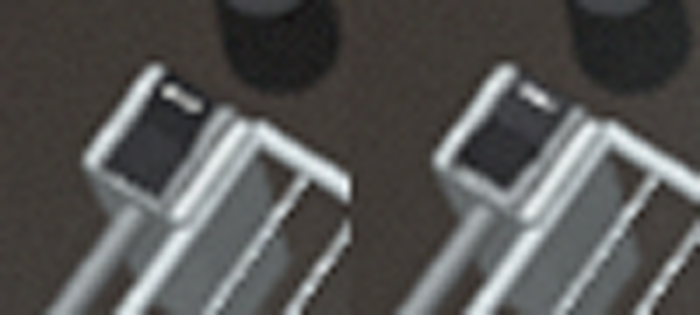

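The rocker's tilt has changed: the front half now catches the light differently and its mark has moved toward the front. I'm handing the job in.

```bash
python3 -c "
from station import ticket
print(ticket.hand_in())"
```

```text
the job is handed in; nothing more can be done
None
```

The job is handed in. The dryer is off, the tote is out on the counter with all six glasses standing, and the hook is lying unhooked on the counter. The arm's clock read about 25.5 s of the 67 s allowed. No verdict was reported.

- **Rocker:** I pressed the front end down with closed fingers. It bottomed at about 18 N with the finger tips at 233 mm, which matches the off height. Before-and-after pictures show that its tilt has flipped.
- **Tote:** The hook went behind the pull bar, and the pull took about 5 N. In the last top picture the back rim's corners are about 37 and 45 mm in front of the dryer origin. Taken to the shelf edge as the same view shows it, which reads about 6 mm forward of that origin, the gap is about 31 to 39 mm.
- **Hook:** It is laid down beyond the bar with its tip well clear of it.
- **Other things:** The bottle, jug, both stacks of saucers and the black tumblers look unmoved in the last pictures. The gripper stayed off the tote and the glasses.
- **Disagreements:** The top and scene cameras differed by about 3 to 10 mm sideways. That was within the margins I used.

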